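# Hold a wooden sandal sole home in the heel cup for strapping

## Task

Take the pale wooden sandal sole by its waist, lay it flat on the strapping board with its heel fully home in the heel cup, and push it straight back so that it bears on the cup with a steady force of about 12 N, never hard enough to bruise the wood, while I staple the strap to its free front end. Finish while still gripping the waist and pushing like that; leave the dark sole, the stapler, the tin and the hammer alone.

Things in the scene. Friction and masses are not known exactly. Their poses are not given: they have to be found in the camera images.
- sole_waist (a point): Middle of the waist (narrow part, where to grip) of the PALE limewood sandal sole, the one to work on; rigid, loose, 0.2 kg, 200 mm long. Point 25 mm above the underside; x heel to toe, y across, z up. Waist: 46 mm wide, sides straight and parallel, 22 mm thick, top at 36 mm, arched 14 mm clear of the ground, from 20 mm behind to 20 mm ahead of the point.
- sole_heel (a point): Rearmost point of the pale sole's heel at its underside: 78 mm behind (-x) and 25 mm below sole_waist, same axes. The heel is round (radius 27 mm), 38 mm high. The toe end lies 200 mm ahead of this point; the forefoot is up to 76 mm wide and 28 mm high.
- dark_sole_waist (a point): The same point of the dark brown sole, of equal size (mirrored): a bystander, stays where it lies.
- cup_seat (a point): Heel cup: fixed brown horseshoe-shaped wooden block on the strapping board, rounded inside (radius 30 mm), 100 mm wide, 30 mm high. Point: deepest point of its inner wall at board-top level, where the rearmost point of the heel comes to rest. x points out of its mouth along the board (where the toe shall point), y across, z up. Cheeks reach 52 mm forward, 60 mm apart, 72 mm at the mouth.
- board: Strapping board, fixed: 300 x 130 mm, 18 mm high, black rubber top, the heel cup screwed on one end. Origin under its centre at bench level, same axes as cup_seat, which lies 100 mm behind (-x) and 18 mm above it. Board and cup are rigid: they do not give under the push.
- stapler: Bystander: grey compressed-air stapler lying on its side beyond the board, about 225 x 140 mm, 52 mm high, 1.1 kg, loose; origin near its middle on the bench.
- tin: Bystander: round red tin of staples, 80 mm across, 34 mm high, loose; origin at the centre of its underside.
- hammer: Bystander: cobbler's hammer lying on the bench, about 250 mm long, wooden handle, dark steel head 40 mm high, loose; origin at the handle's middle on the bench.
Not all that is in view belongs to the job. What is shaped like the part that bears sole_waist but pink, red or yellow is not meant.

How it is judged:
On the way, in this order (a step that is already met when the one before it is completed fails the run):
1. the pale sole is lifted off the bench (height (world z) of sole_heel above 0.03 m), for 0.1 s.
2. its heel is in the mouth of the heel cup, low over the board (x of sole_heel in the frame of cup_seat between -0.005 and 0.035 m and y of sole_heel in the frame of cup_seat between -0.012 and 0.012 m and z of sole_heel in the frame of cup_seat below 0.015 m).
At the end, for the whole second after the job is handed in: The pale sole lies flat (within 4 mm, 0.06 rad) on the board, heel within 4 mm of the cup's deepest point and 6 mm of its middle, toe straight out (0.12 rad), at rest, pressed on the cup with 5 to 20 N through the last second, still gripped within 30 mm of its waist's middle (x of sole_heel in the frame of cup_seat between -0.004 and 0.004 m and y of sole_heel in the frame of cup_seat between -0.006 and 0.006 m and z of sole_heel in the frame of cup_seat below 0.004 m and angle between sole_waist's own z axis and vertical below 0.06 rad and angle between the x axis of sole_waist and the x axis of cup_seat, either way round below 0.12 rad and x of sole_waist in the frame of cup_seat above 0.06 m and contact force between sole and cup between 5 and 20 N and contact force between the fingers and sole above 5 N and distance between the grasp point and sole_waist below 0.03 m and linear speed of sole below 0.01 m/s); the arm keeps its last pose, push and grip.
It fails at once if the sole is rammed into the cup with over 45 N (bruised) (contact force between sole and cup above 45 N).
It fails at once if the dark sole is moved by more than 15 mm (distance of dark_sole_waist from where it was at the start of the episode above 0.015 m).
It fails at once if the stapler, the tin or the hammer is moved by more than 15 mm (distance of any of stapler, tin, hammer from where it was at the start of the episode above 0.015 m).
It also fails if it takes over 51 s, if anything falls off the work surface, if the arm or the gripper's body presses on something with over 40 N, if the wrist force passes 120 N, or if a joint passes its speed limit or range.

## Robot

A 7-joint arm with a two-finger parallel gripper is mounted at the origin on the work surface. World frame = base frame: x ahead of the robot, y to its left, z up, the work surface at z = 0. Lengths are in m, angles in rad, forces in N, time in s.
With the tool pointing down it reaches from about 0.425 to 0.925 m from the base axis. Payload 6.8 kg.
Tool frame: the origin (TCP) lies on the centre line of the jaws, within the pads' length; the fingertips stand bot.tip_reach ahead of it and the grasp point (between the pads) lies 3 mm ahead of it (bot.tip_reach is the distance from the TCP to the fingertips, in m); z points along the fingers, y is the line along which they close (so a half turn about z gives the same grasp; the last joint's range is limited). The gripper opens to 85 mm and grips with 20 to 120 N. Pads are 22 mm wide; open, the fingers measure 114 mm over their backs; the gripper's body (76 mm by 85 mm) begins 54 mm behind the grasp point. The pads swing forward as they close: fully open they stand 13 mm farther back than shut.
Start: joints at [1.081, 0.477, 0.022, 1.555, -0.011, 1.109, -0.083], TCP at [0.252, -0.626, 0.253] pointing down, gripper open.
Joint ranges: [-2.96, 2.96], [-0.34, 2.1], [-1.41, 1.46], [0.24, 2.44], [-1.37, 4.51], [0.17, 1.92], [-2.96, 2.96]. Speed limits (rad/s): [2.39, 2.39, 3.14, 3.14, 3.14, 3.14, 3.14].

## Interface

Orientations are given as a unit quaternion [w, x, y, z].
In Python, from station import bot gives the robot as it stands.
- The arm moves only by the tool jog_arm, never from a script. Its argument "deltas" is a list of rows, each a list of 7 numbers: the shift along the world's x, y, z in m, then the turn, a rotation vector about the world's x, y, z in rad, then the opening, from 0 (shut) to 1 (fully open). In form: [[x, y, z, rx, ry, rz, grip], ...]. A call has 1 to 10 rows; each row shifts and turns the commanded pose from where the row before left it; what a row does not reach is not made up. A row lasts 1/10 s, in which the tool goes at most 50 mm and 8.59 degrees, less where a joint would pass 70% of its speed; a pose out of reach is approached as far as the arm can. A call with a gripper value outside its range is refused whole. The fingers move at their own pace and stop on an object; "newtons" is the grip in N (left out, the last holds). Time passes only in rows, so rows that do not move let the fingers close. It gives the time, the measured TCP pose, the force, the opening and the grip force at its end, in the units of the state.
- bot.get_obs(): the state, without advancing time (a new reading comes with each control period).
- bot.read_camera(name): name is "scene" or "top"; returns a dict with "img" (480x640x3 uint8, red, green, blue), "K" (3x3 intrinsics, pixels), "eye" and "attitude" of the camera in the world. Camera axes: x right, y down, z forward; pixel columns grow to the right and rows downward; lengths in m; the calibration is good to about 2 mm. A picture is of the moment at which its call begins. There is no depth.
- bot.hand_in(): hands the job in; it is judged then, once.
The state is a dict: "t": time; "q": joint angles; "joint_vel": joint speeds; "joint_torque": joint torques, N m; "eef_pos": TCP position; "tool_rot": TCP orientation; "contact_force": force on the tool from outside, world axes, zero at the start; "torque": the same for the moment, N m; "gripper_width": opening from 0.0 (shut) to 1.0 (fully open); "grasp_force": force on a finger pad.
Only numpy, scipy, OpenCV 4.12 (cv2) and the standard library are available. Lean on these libraries where they do the work, as an engineer would, in place of code of your own. Each camera call takes 0.05 s, during which the arm holds its last target. There are 200 camera calls.

## Working session

There is one attempt and no reset: what is moved stays moved. The work goes in short steps, Python scripts to look and compute and a tool call to move; the robot and the scene stay as the last step left them, time stands still between calls to the robot, and variables do not carry over. Pictures are saved under pics/ and viewed, at most 10 in all, crops included, and the job is handed in when it is done.

Besides the shell and the picture viewer there is one more tool, called as a command line: name --pt "numbers of a row" for each row, then --argument value for the rest. jog_arm: Moves the arm, as the interface text tells. Its arguments: {"type":"object","properties":{"deltas":{"type":"array"},"newtons":{"type":"number"}},"required":["deltas"]}

```bash
mkdir -p pics; ls
python3 - <<'E'
from station import bot
import cv2,numpy as np
o=bot.get_obs();print(o['t'],o['eef_pos'],o['tool_rot'],bot.tip_reach,o['contact_force'])
for n in("scene","top"):
    c=bot.read_camera(n);cv2.imwrite(f"pics/{n}0.png",c["img"][:,:,::-1]);print(n,np.round(c["K"],1).tolist(),c["eye"],c["attitude"])
E
```

```text
pics
0.0 [ 0.2512921  -0.62588554  0.25230624] [-8.93535703e-04  9.81832340e-01  1.89748264e-01 -2.31631670e-04] 0.022 [ 0.60643487  0.9067019  -0.52819865]
scene [[518.7, 0.0, 317.1], [0.0, 518.7, 232.9], [0.0, 0.0, 1.0]] [1.11232244 0.20764394 0.9570056 ] [-0.19341434  0.63727468  0.7152579  -0.21184429]
top [[541.6, 0.0, 319.2], [0.0, 541.6, 237.9], [0.0, 0.0, 1.0]] [0.39296165 0.13486608 1.46408108] [-0.03538794  0.71522601 -0.69731424  0.03085924]
```

View pics/top0.png

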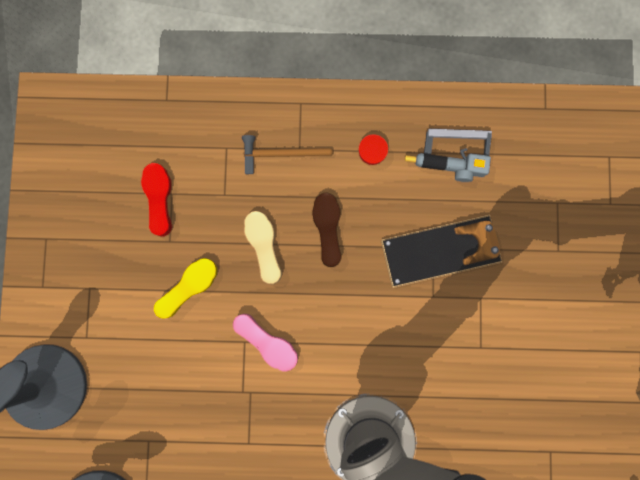

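View pics/scene0.png

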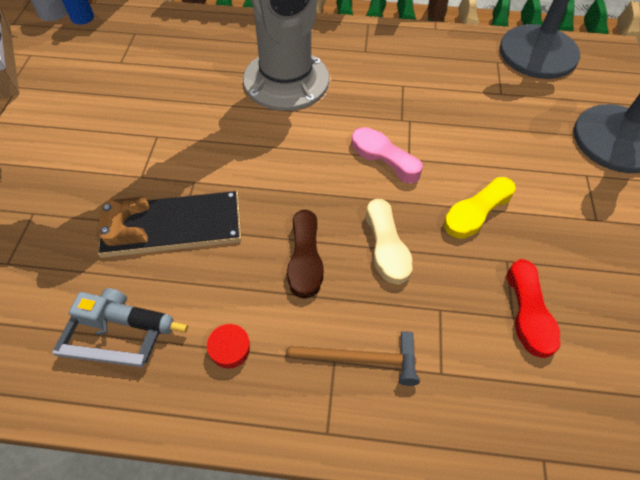

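Candidates in the top view are pale (263,247), dark (328,228), red (157,199), yellow (186,288) and pink (266,343). By the description it is the pale one at (263,247), with its heel at (270,280) and toe at (258,215). The board is centred at about (442,250), with the cup on its right end and the mouth facing left.

```bash
cat > h.py <<'E'
from station import bot
import cv2,numpy as np
from scipy.spatial.transform import Rotation as R
def cam(n):
    c=bot.read_camera(n); c["R"]=R.from_quat(np.roll(c["attitude"],-1)).as_matrix(); return c
def plane(c,uv,z):
    uv=np.atleast_2d(uv).astype(float); d=np.c_[uv,np.ones(len(uv))]@np.linalg.inv(c["K"]).T@c["R"].T
    e=np.array(c["eye"]); return (e+d*((z-e[2])/d[:,2])[:,None])[:,:2]
def proj(c,P):
    p=(np.atleast_2d(P)-c["eye"])@c["R"]@np.array(c["K"]).T; return p[:,:2]/p[:,2:]
def biggest(m):
    n,l,s,_=cv2.connectedComponentsWithStats(m.astype(np.uint8)); return l==1+s[1:,4].argmax()
def pale(c,roi=None):
    h=cv2.cvtColor(c["img"],cv2.COLOR_RGB2HSV).astype(int)
    m=(h[...,0]>16)&(h[...,0]<32)&(h[...,1]>40)&(h[...,1]<150)&(h[...,2]>150)
    if roi: k=np.zeros_like(m);k[roi[1]:roi[3],roi[0]:roi[2]]=1;m&=k
    return biggest(m)
def sole(c,zb=0,roi=None):
    m=pale(c,roi); v,u=np.nonzero(m); uv=np.c_[u,v]
    P=plane(c,uv,zb+.018); ctr=P.mean(0); ax=np.linalg.svd(P-ctr,full_matrices=False)[2][0]
    # forefoot = wide end
    for _ in range(3):
        n=np.array([-ax[1],ax[0]]); s=(P-ctr)@ax; t=(P-ctr)@n
        if _==0 and t[s>.03].std()<t[s<-.03].std(): ax=-ax;n=-n;s=-s;t=-t
        s0=np.percentile(s,0.1); x=s-s0-.078   # approx sole x
        W=plane(c,uv,zb+.025)-ctr; w=np.abs(x)<.018
        b=np.round(x[w]/.003); ub=np.unique(b); tt=W[w]@n; 
        mid=np.array([(tt[b==k].min()+tt[b==k].max())/2 for k in ub]); wid=np.mean([np.ptp(tt[b==k]) for k in ub])
        f=np.polyfit(ub*.003,mid,1); a=np.arctan(f[0])
        ax=ax*np.cos(a)+n*np.sin(a)
    n=np.array([-ax[1],ax[0]]); W=plane(c,uv,zb+.019)-ctr; s=W@ax; back=s.min(); 
    F=plane(c,uv,zb+.014)-ctr; toe=(F@ax).max()
    waist=ctr+ax*(back+.078)+n*f[1]
    return waist,ax,np.degrees(np.arctan2(ax[1],ax[0])),wid,toe-back,m.sum()
E
python3 - <<'E'
from h import *
for n,roi in(("top",(230,195,300,300)),("scene",(350,190,425,300))):
    c=cam(n); print(n,sole(c,0,roi))
    h=cv2.cvtColor(c["img"],cv2.COLOR_RGB2HSV); k=np.zeros(h.shape[:2],bool)
    if n=="top":k[205:295,375:510]=1
    else:k[180:265,90:250]=1
    m=biggest((h[...,2]<60)&k); p=np.argwhere(m)[:,::-1]
    P=plane(c,p,.018); r=cv2.minAreaRect(P.astype(np.float32)*1000); print(r,cv2.boxPoints(r).tolist())
    if n=="top":
        a=cv2.resize(c["img"][195:295,375:510],None,fx=4.4,fy=4.4,interpolation=cv2.INTER_CUBIC)
        b=cv2.resize(c["img"][195:295,230:280],None,fx=4.4,fy=4.4,interpolation=cv2.INTER_CUBIC); o=np.hstack([a[:440],b[:440]])
        cv2.imwrite("pics/crop1.png",o[...,::-1]);print(o.shape)
E
```

```text
top (array([0.47871923, 0.2890559 ]), array([0.959606  , 0.28134733]), np.float64(16.34063414488035), np.float64(0.04506061163687791), np.float64(0.2033155420591729), np.int64(1581))
((503.2172546386719, -181.79885864257812), (121.65970611572266, 289.9012451171875), 14.461235046386719) [[408.1169128417969, -56.631465911865234], [480.5124816894531, -337.34771728515625], [598.317626953125, -306.96624755859375], [525.9219970703125, -26.25]]
(440, 814, 3)
scene (array([0.46467322, 0.28631858]), array([0.9687407 , 0.24807549]), np.float64(14.363659064876725), np.float64(0.04538744871153223), np.float64(0.21591421004913133), np.int64(2168))
((502.6949768066406, -181.90794372558594), (124.61876678466797, 291.40069580078125), 14.364665031433105) [[406.18646240234375, -56.221214294433594], [478.4808044433594, -338.51165771484375], [599.2034912109375, -307.59466552734375], [526.9091796875, -25.304229736328125]]
```

View pics/crop1.png

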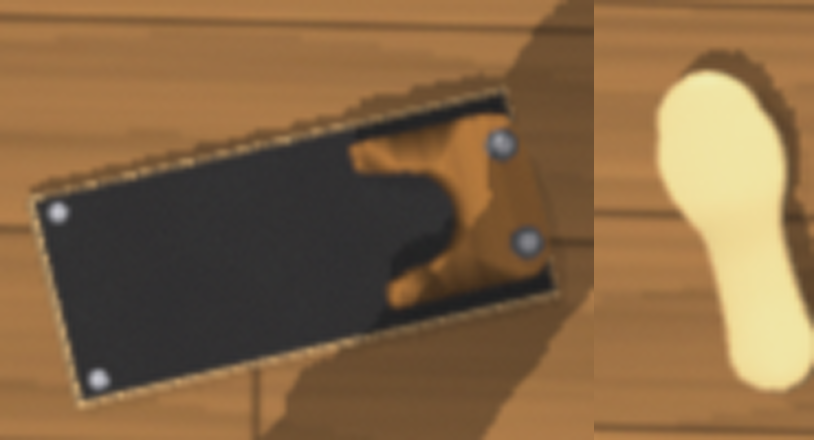

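The crop confirms the pale sole: round narrow heel at the lower end, wide forefoot at the top. The board's cup is at the right of the crop, mouth to the left. Measured poses are the waist at (0.479, 0.289) with yaw 16.3°, and the cup seat at about (0.528, -0.279) with its axis at 104.4°.

jog_arm --pt "0.0335 0.022 0 0 0 0 1" --pt "0.0335 0.022 0 0 0 0 1" --pt "0.0335 0.022 0 0 0 0 1" --pt "0.0335 0.022 0 0 0 0 1" --pt "0.0335 0.022 0 0 0 0 1" --pt "0.0335 0.022 0 0 0 0 1" --pt "0.0335 0.022 0 0 0 0 1" --pt "0.0335 0.022 0 0 0 0 1" --pt "0.008 0.035 0 0 0 0 1" --pt "0.008 0.035 0 0 0 0 1"

```text
t: 1.2
eef_pos: [0.5364, -0.3788, 0.2526]
tool_rot: [-0.0, 0.982, 0.19, -0.0]
contact_force: [0.8, 0.7, -0.2]
gripper_width: 1.003
grasp_force: 0.0
```

jog_arm --pt "0.008 0.035 0 0 0 0 1" --pt "0.008 0.035 0 0 0 0 1" --pt "0.008 0.035 0 0 0 0 1" --pt "0.008 0.035 0 0 0 0 1" --pt "0.008 0.035 0 0 0 0 1" --pt "0.008 0.035 0 0 0 0 1" --pt "0.008 0.035 0 0 0 0 1" --pt "0.008 0.035 0 0 0 0 1" --pt "0 0 0 0 0 0 1"

```text
t: 2.1
eef_pos: [0.6006, -0.0931, 0.2533]
tool_rot: [-0.002, 0.981, 0.194, 0.001]
contact_force: [-0.8, 0.5, 1.1]
gripper_width: 1.001
grasp_force: 0.0
```

jog_arm --pt "-0.012 0.039 0 0 0 -0.0098 1" --pt "-0.012 0.039 0 0 0 -0.0098 1" --pt "-0.012 0.039 0 0 0 -0.0098 1" --pt "-0.012 0.039 0 0 0 -0.0098 1" --pt "-0.012 0.039 0 0 0 -0.0098 1" --pt "-0.012 0.039 0 0 0 -0.0098 1" --pt "-0.012 0.039 0 0 0 -0.0098 1" --pt "-0.012 0.039 0 0 0 -0.0098 1" --pt "-0.012 0.039 0 0 0 -0.0098 1" --pt "-0.012 0.038 0 0 0 -0.0098 1"

```text
t: 3.1
eef_pos: [0.4792, 0.2894, 0.2533]
tool_rot: [0.0, 0.99, 0.141, 0.0]
contact_force: [-0.1, 0.1, -0.1]
gripper_width: 0.996
grasp_force: 0.0
```

jog_arm --pt "0 0 -0.035 0 0 0 1" --pt "0 0 -0.035 0 0 0 1" --pt "0 0 -0.035 0 0 0 1" --pt "0 0 -0.035 0 0 0 1" --pt "0 0 -0.025 0 0 0 1" --pt "0 0 -0.015 0 0 0 1" --pt "0 0 -0.01 0 0 0 1" --pt "0 0 0 0 0 0 1"

```text
t: 3.9
eef_pos: [0.4794, 0.2882, 0.0626]
tool_rot: [0.0, 0.99, 0.141, -0.001]
contact_force: [-0.5, -0.1, 0.4]
gripper_width: 1.001
grasp_force: 0.0
```

Run:
```python
from h import *
a=[]
for n in("top","scene"):
    c=cam(n); uv=proj(c,[.479,.289,.03])[0].astype(int); print(n,uv)
    u,v=uv; a.append(cv2.resize(c["img"][v-60:v+60,u-65:u+65],(390*1,360)))
cv2.imwrite("pics/g1.png",np.hstack(a)[...,::-1]); print(bot.get_obs()["eef_pos"])
```

```text
top [264 254]
scene [385 229]
[0.4801718  0.28894443 0.06419523]
```

View pics/g1.png

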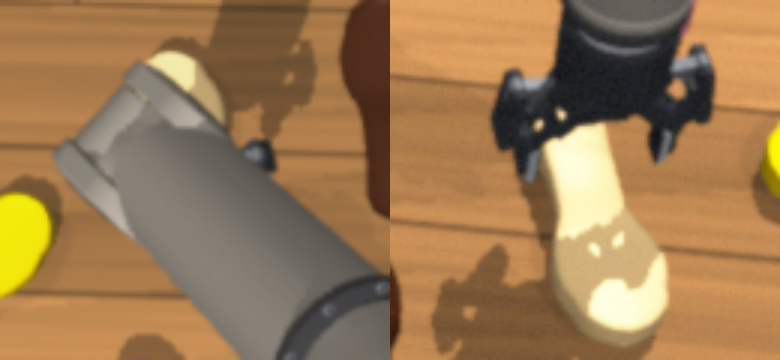

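In the scene crop (right half) the fingertips at about (527,165) and (660,150) straddle the sole, which spans about 545–610. I'll descend and close.

jog_arm --pt "0 0 -0.012 0 0 0 1" --pt "0 0 -0.012 0 0 0 1" --pt "0 0 -0.011 0 0 0 1" --pt "0 0 0 0 0 0 1" --pt "0 0 0 0 0 0 0.3" --pt "0 0 0 0 0 0 0.3" --pt "0 0 0 0 0 0 0.3" --pt "0 0 0 0 0 0 0.3" --pt "0 0 0 0 0 0 0.3" --pt "0 0 0 0 0 0 0.3" --newtons 60

```text
t: 5.0
eef_pos: [0.4799, 0.2888, 0.0289]
tool_rot: [-0.0, 0.99, 0.141, 0.001]
contact_force: [-0.6, 0.1, 5.9]
gripper_width: 0.529
grasp_force: 62.5
```

jog_arm --pt "0 0 0.005 0 0 0 0.3" --pt "0 0 0.02 0 0 0 0.3" --pt "0 0 0.035 0 0 0 0.3" --pt "0 0 0.035 0 0 0 0.3" --pt "0 0 0.035 0 0 0 0.3" --pt "0 0 0 0 0 0 0.3" --pt "0 0 0 0 0 0 0.3"

```text
t: 5.7
eef_pos: [0.4795, 0.2884, 0.1586]
tool_rot: [-0.0, 0.99, 0.141, 0.0]
contact_force: [-0.7, -0.8, -2.2]
gripper_width: 0.529
grasp_force: 62.0
```

Run:
```python
from h import *
a=[]
for n in("top","scene"):
    c=cam(n); uv=proj(c,[.479,.289,.15])[0].astype(int); print(n,uv)
    u,v=uv; a.append(cv2.resize(c["img"][v-60:v+60,u-65:u+65],(390*1,360)))
cv2.imwrite("pics/g2.png",np.hstack(a)[...,::-1]); o=bot.get_obs();print(o["eef_pos"],o["torque"],o["contact_force"])
```

```text
top [259 251]
scene [392 195]
[0.47855205 0.28773279 0.15689823] [-0.01310447  0.10491067 -0.00770943] [ 0.38477633 -0.10400038 -2.454719  ]
```

View pics/g2.png

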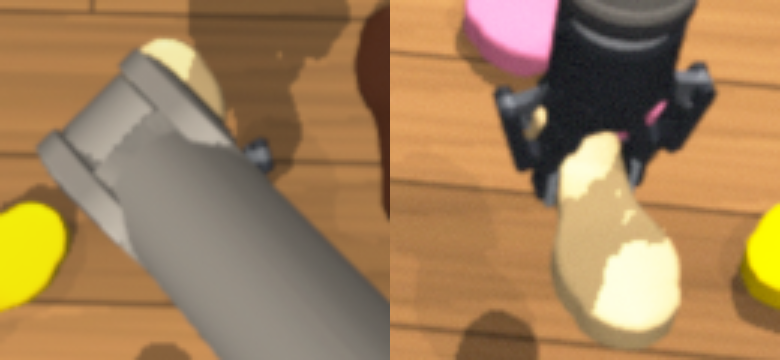

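jog_arm --pt "0 -0.015 0 0 0 0.05 0.3" --pt "0.001 -0.0305 0 0 0 0.11 0.3" --pt "0.001 -0.0305 0 0 0 0.11 0.3" --pt "0.001 -0.0305 0 0 0 0.11 0.3" --pt "0.001 -0.0305 0 0 0 0.11 0.3" --pt "0.001 -0.0305 0 0 0 0.11 0.3" --pt "0.001 -0.0305 0 0 0 0.11 0.3" --pt "0.001 -0.0305 0 0 0 0.11 0.3" --pt "0.001 -0.0305 0 0 0 0.11 0.3" --newtons 90

```text
t: 6.7
eef_pos: [0.4862, 0.0282, 0.1567]
tool_rot: [-0.001, 0.82, 0.572, -0.001]
contact_force: [0.6, 0.3, -2.0]
gripper_width: 0.518
grasp_force: 95.8
```

jog_arm --pt "0.001 -0.0305 0 0 0 0.11 0.3" --pt "0.001 -0.0305 0 0 0 0.11 0.3" --pt "0.001 -0.0305 0 0 0 0.11 0.3" --pt "0.001 -0.0305 0 0 0 0.11 0.3" --pt "0.001 -0.0305 0 0 0 0.11 0.3" --pt "0 -0.013 0 0 0 0.06 0.3" --pt "0 0 -0.03 0 0 0 0.3" --pt "0 0 -0.03 0 0 0 0.3" --pt "0 0 0 0 0 0 0.3" --pt "0 0 0 0 0 0 0.3"

```text
t: 7.7
eef_pos: [0.4916, -0.1354, 0.0974]
tool_rot: [-0.002, 0.612, 0.791, -0.0]
contact_force: [-0.2, -0.0, -1.6]
gripper_width: 0.522
grasp_force: 95.4
```

Run:
```python
from h import *
a=[]
for n in("top","scene"):
    c=cam(n); uv=proj(c,[.5,-.18,.04])[0].astype(int); print(n,uv)
    u,v=uv; a.append(cv2.resize(c["img"][v-60:v+60,u-80:u+50+30],(400,300)))
    cv2.imwrite(f"pics/{n}3.png",c["img"][...,::-1])
cv2.imwrite("pics/g3.png",np.hstack(a)[...,::-1]); o=bot.get_obs();print(o["eef_pos"],o["tool_rot"],o["contact_force"],o["q"])
```

```text
top [442 251]
scene [168 213]
[ 0.49318307 -0.1356781   0.09912628] [4.09324444e-04 6.12056755e-01 7.90813664e-01 3.31705974e-04] [ 0.21397784 -0.97989182 -1.54822745] [ 0.54427518  0.46811706 -0.48916074  2.04429654  0.33340123  0.70425367
  0.09644467]
```

View pics/g3.png

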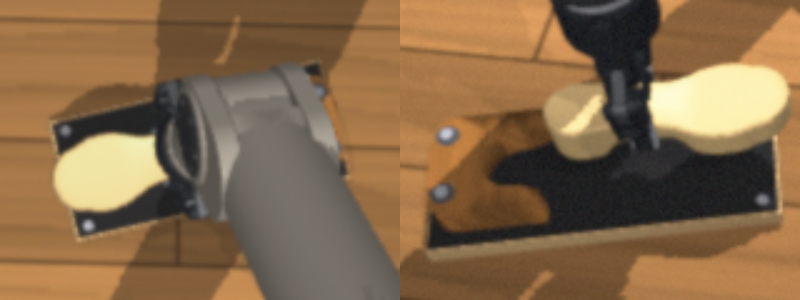

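The left half (top view) shows the forefoot over the board's free end, around (100,175). The right half (scene view) shows the sole gripped at the waist with its heel at about (550,110), ahead of the cup mouth and still 50 mm above the board. Next I'll lower it to just over the rubber.

jog_arm --pt "0 0 -0.015 0 0 0 0.3" --pt "0 0 -0.015 0 0 0 0.3" --pt "0 0 -0.01 0 0 0 0.3" --pt "0 0 -0.006 0 0 0 0.3" --pt "0 0 0 0 0 0 0.3" --pt "0 0 0 0 0 0 0.3"

```text
t: 8.4
eef_pos: [0.4926, -0.1358, 0.0522]
tool_rot: [-0.0, 0.612, 0.791, 0.0]
contact_force: [-0.1, -1.5, -1.6]
gripper_width: 0.522
grasp_force: 95.6
```

Run:
```python
from h import *
seat=np.array([.528,-.279]);th=np.radians(104.4);A=np.array([np.cos(th),np.sin(th)]);N=np.array([-A[1],A[0]])
n="scene";c=cam(n)
h=cv2.cvtColor(c["img"],cv2.COLOR_RGB2HSV).astype(int)
m=(h[...,0]>16)&(h[...,0]<32)&(h[...,1]>30)&(h[...,1]<165)&(h[...,2]>120)
k=np.zeros_like(m);k[165:260,100:260]=1; m&=k
v,u=np.nonzero(m);P=plane(c,np.c_[u,v],.023+.028)-seat;x=P@A;y=P@N
o=bot.get_obs();t=(o["eef_pos"][:2]-seat);print(o["eef_pos"],o["contact_force"],"tcp cup frame",t@A,t@N)
Q=plane(c,np.c_[u,v],.023+.014)-seat
print("forefoot mid y (expect half-height)",[(round(s,3),round((Q@N)[abs(Q@A-s)<.004].min(),4),round((Q@N)[abs(Q@A-s)<.004].max(),4)) for s in(.17,.19,.21,.23,.25)],"toe",(Q@A).max())
u0,v0=80,150
im=c["img"].copy()
# predicted sole/cup points
for px,py,pz in[(.07,0,.023),(.07,0,.061),(.097,.027,.061),(.097,-.027,.061),(.27,0,.051)]:
    q=proj(c,[*(seat+A*px+N*py),pz])[0]; cv2.drawMarker(im,tuple(int(round(i)) for i in q),(0,0,255),0,5,1)
for px,py in[(0,0),(.052,.036),(.052,-.036)]:
    q=proj(c,[*(seat+A*px+N*py),.018 if px==0 else .048])[0]; cv2.drawMarker(im,tuple(int(round(i)) for i in q),(0,255,0),0,5,1)
cv2.imwrite("pics/g4.png",cv2.resize(im[170:270,90:255],None,fx=4.8,fy=4.8,interpolation=cv2.INTER_CUBIC)[...,::-1])
```

```text
[ 0.49279546 -0.13588932  0.05250604] [ 0.65306478 -0.12958128 -2.33069363] tcp cup frame 0.14736960994224893 -0.0014916527674435265
forefoot mid y (expect half-height) [(0.17, np.float64(-0.0854), np.float64(0.0383)), (0.19, np.float64(-0.086), np.float64(0.0463)), (0.21, np.float64(-0.0866), np.float64(0.0496)), (0.23, np.float64(-0.0869), np.float64(0.0475)), (0.25, np.float64(-0.0864), np.float64(0.0449))] toe 0.27044818562242107
```

View pics/g4.png

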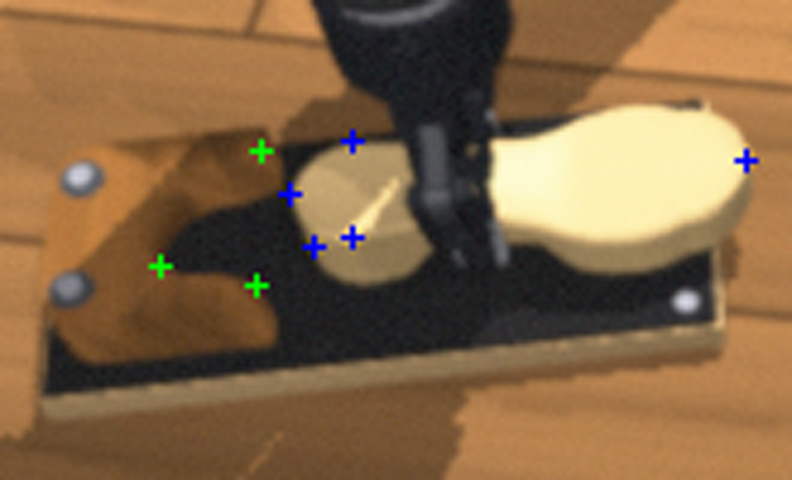

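The predicted marks fit: heel rear at (290,195) against the visible (295,195), and toe at (746,160). The sole is in line with the cup, so I'll advance into the mouth.

jog_arm --pt "0.002 -0.0097 0 0 0 0 0.3" --pt "0.0025 -0.0097 0 0 0 0 0.3" --pt "0.0025 -0.0097 0 0 0 0 0.3" --pt "0.0025 -0.0097 -0.001 0 0 0 0.3" --pt "0.0012 -0.0048 -0.001 0 0 0 0.3" --pt "0 0 0 0 0 0 0.3" --pt "0 0 0 0 0 0 0.3"

```text
t: 9.15
eef_pos: [0.503, -0.1793, 0.0502]
tool_rot: [-0.0, 0.612, 0.791, 0.0]
contact_force: [-0.5, 0.6, -2.0]
gripper_width: 0.52
grasp_force: 95.6
```

jog_arm --pt "0.0007 -0.0029 -0.0005 0 0 0 0.3" --pt "0.0007 -0.0029 -0.0005 0 0 0 0.3" --pt "0.0007 -0.0029 -0.0005 0 0 0 0.3" --pt "0.0007 -0.0029 0 0 0 0 0.3" --pt "0 0 0 0 0 0 0.3" --pt "0 0 0 0 0 0 0.3"

```text
t: 9.75
eef_pos: [0.506, -0.1912, 0.0488]
tool_rot: [-0.0, 0.612, 0.791, 0.0]
contact_force: [0.2, 0.3, -2.9]
gripper_width: 0.522
grasp_force: 95.6
```

jog_arm --pt "0 0 -0.0005 0 0 0 0.3" --pt "0 0 -0.0005 0 0 0 0.3" --pt "0 0 0 0 0 0 0.3" --pt "0 0 0 0 0 0 0.3"

```text
t: 10.15
eef_pos: [0.506, -0.191, 0.0478]
tool_rot: [-0.0, 0.612, 0.791, 0.0]
contact_force: [0.4, -0.3, -2.7]
gripper_width: 0.525
grasp_force: 95.6
```

jog_arm --pt "0.0005 -0.002 0 0 0 0 0.3" --pt "0.0005 -0.002 0 0 0 0 0.3" --pt "0.0005 -0.002 0 0 0 0 0.3" --pt "0 0 0 0 0 0 0.3" --pt "0 0 0 0 0 0 0.3"

```text
t: 10.65
eef_pos: [0.5075, -0.1972, 0.0478]
tool_rot: [-0.0, 0.612, 0.791, 0.0]
contact_force: [0.2, -1.2, -1.3]
gripper_width: 0.524
grasp_force: 95.6
```

jog_arm --pt "0.0002 -0.001 -0.0005 0 0 0 0.3" --pt "0.0003 -0.001 0 0 0 0 0.3" --pt "0.0002 -0.001 -0.0005 0 0 0 0.3" --pt "0 0 0 0 0 0 0.3" --pt "0 0 0 0 0 0 0.3"

```text
t: 11.15
eef_pos: [0.5082, -0.1997, 0.0471]
tool_rot: [-0.0, 0.612, 0.791, 0.0]
contact_force: [-1.4, 1.4, 3.6]
gripper_width: 0.521
grasp_force: 96.3
```

jog_arm --pt "0.0002 -0.0007 0 0 0 0 0.3" --pt "0.0001 -0.0003 0 0 0 0 0.3" --pt "0 0 0 0 0 0 0.3" --pt "0 0 0 0 0 0 0.3"

```text
t: 11.55
eef_pos: [0.5088, -0.2008, 0.0471]
tool_rot: [0.0, 0.612, 0.791, 0.0]
contact_force: [-1.6, 2.3, 6.1]
gripper_width: 0.525
grasp_force: 96.6
```

jog_arm --pt "0.0001 -0.0005 0 0 0 0 0.3" --pt "0.0001 -0.0005 0 0 0 0 0.3" --pt "0 0 0 0 0 0 0.3" --pt "0 0 0 0 0 0 0.3"

```text
t: 11.95
eef_pos: [0.5092, -0.2018, 0.0471]
tool_rot: [0.0, 0.612, 0.791, 0.0]
contact_force: [-0.2, 3.2, 4.3]
gripper_width: 0.517
grasp_force: 96.6
```

jog_arm --pt "0.0001 -0.0005 0 0 0 0 0.3" --pt "0 0 0 0 0 0 0.3" --pt "0 0 0 0 0 0 0.3"

```text
t: 12.25
eef_pos: [0.5093, -0.2023, 0.0471]
tool_rot: [0.0, 0.612, 0.791, 0.0]
contact_force: [-1.1, 2.5, 5.1]
gripper_width: 0.522
grasp_force: 96.6
```

jog_arm --pt "0.0001 -0.0005 0 0 0 0 0.3" --pt "0 0 0 0 0 0 0.3" --pt "0 0 0 0 0 0 0.3"

```text
t: 12.55
eef_pos: [0.5095, -0.2028, 0.0471]
tool_rot: [0.0, 0.612, 0.791, 0.0]
contact_force: [-0.3, 3.4, 5.9]
gripper_width: 0.524
grasp_force: 96.6
```

jog_arm --pt "0.0001 -0.0005 0 0 0 0 0.3" --pt "0 0 0 0 0 0 0.3" --pt "0 0 0 0 0 0 0.3"

```text
t: 12.85
eef_pos: [0.5095, -0.2031, 0.0471]
tool_rot: [0.0, 0.612, 0.791, 0.0]
contact_force: [-0.8, 3.8, 5.2]
gripper_width: 0.521
grasp_force: 96.7
```

jog_arm --pt "0.0001 -0.0005 0 0 0 0 0.3" --pt "0 0 0 0 0 0 0.3" --pt "0 0 0 0 0 0 0.3"

```text
t: 13.15
eef_pos: [0.5095, -0.2032, 0.0471]
tool_rot: [-0.0, 0.612, 0.791, 0.001]
contact_force: [-1.1, 5.5, 6.5]
gripper_width: 0.523
grasp_force: 96.7
```

jog_arm --pt "0.0001 -0.0005 0 0 0 0 0.3" --pt "0 0 0 0 0 0 0.3" --pt "0 0 0 0 0 0 0.3"

```text
t: 13.45
eef_pos: [0.5095, -0.2032, 0.0471]
tool_rot: [-0.0, 0.612, 0.791, 0.001]
contact_force: [-1.4, 6.6, 7.1]
gripper_width: 0.524
grasp_force: 96.8
```

jog_arm --pt "0.0001 -0.0005 0 0 0 0 0.3" --pt "0 0 0 0 0 0 0.3" --pt "0 0 0 0 0 0 0.3"

```text
t: 13.75
eef_pos: [0.5095, -0.2032, 0.0471]
tool_rot: [-0.001, 0.612, 0.791, 0.001]
contact_force: [-1.8, 7.5, 7.6]
gripper_width: 0.522
grasp_force: 96.9
```

jog_arm --pt "0.0001 -0.0005 0 0 0 0 0.3" --pt "0 0 0 0 0 0 0.3" --pt "0 0 0 0 0 0 0.3"

```text
t: 14.05
eef_pos: [0.5096, -0.2032, 0.0471]
tool_rot: [-0.001, 0.612, 0.791, 0.001]
contact_force: [-3.6, 8.7, 7.6]
gripper_width: 0.521
grasp_force: 97.0
```

jog_arm --pt "0.0002 -0.0005 0 0 0 0 0.3" --pt "0.0001 -0.0005 0 0 0 0 0.3" --pt "0 0 0 0 0 0 0.3" --pt "0 0 0 0 0 0 0.3"

```text
t: 14.45
eef_pos: [0.5096, -0.2032, 0.047]
tool_rot: [-0.001, 0.612, 0.791, 0.001]
contact_force: [-4.8, 10.7, 10.5]
gripper_width: 0.524
grasp_force: 97.3
```

jog_arm --pt "0.0002 -0.0005 0 0 0 0 0.3" --pt "0.0001 -0.0005 0 0 0 0 0.3" --pt "0 0 0 0 0 0 0.3" --pt "0 0 0 0 0 0 0.3" --pt "0 0 0 0 0 0 0.3"

```text
t: 14.95
eef_pos: [0.5096, -0.2033, 0.0471]
tool_rot: [-0.002, 0.611, 0.791, 0.001]
contact_force: [-5.4, 13.8, 12.8]
gripper_width: 0.518
grasp_force: 97.6
```

Run:
```python
from h import *
seat=np.array([.528,-.279]);th=np.radians(104.4);A=np.array([np.cos(th),np.sin(th)]);N=np.array([-A[1],A[0]])
F=[]
for i in range(6):
    c=cam("scene");o=bot.get_obs();F.append(o["contact_force"])
F=np.mean(F,0);t=o["eef_pos"][:2]-seat
print(o["t"],o["eef_pos"],o["tool_rot"],F,"axial",F[:2]@A,"lat",F[:2]@N,"tcp",t@A,t@N,o["torque"])
im=c["img"].copy()
for px,py,pz in[(.2,0,.046),(.122+.078,0,.018)]:
    q=proj(c,[*(seat+A*px+N*py),pz])[0]; cv2.drawMarker(im,tuple(int(round(i)) for i in q),(0,0,255),0,5,1)
cv2.imwrite("pics/g5.png",cv2.resize(im[170:270,90:255],None,fx=4.8,fy=4.8,interpolation=cv2.INTER_CUBIC)[...,::-1])
```

```text
15.25 [ 0.50959932 -0.20325867  0.04705191] [-0.00196998  0.61147708  0.7912586   0.00131756] [-5.98106303 13.79468681 12.14672209] axial 14.848731250134222 lat 2.3625578276141566 tcp 0.07793784120361255 -0.001013517905734513 [ 2.61790902  0.90855124 -0.43619362]
```

View pics/g5.png

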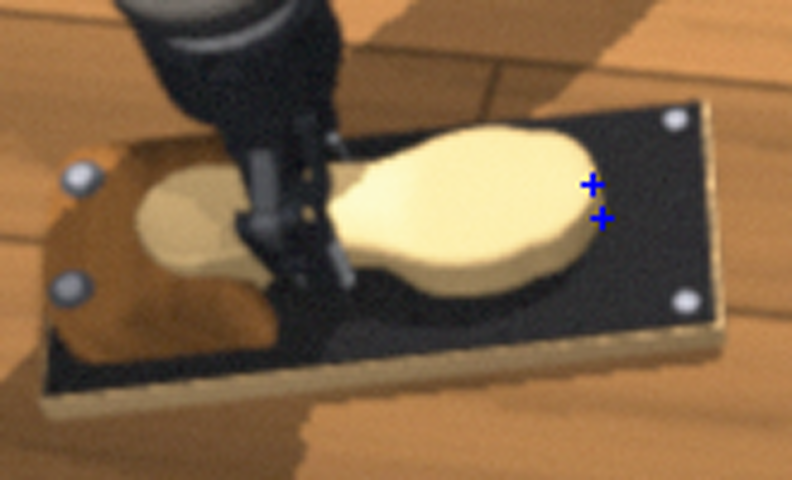

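The heel is seated in the cup at (145,215), the toe sits at its predicted marks near (595,185), and the sole is flat and straight. The axial force is a steady 14.8 N including a few newtons of board friction, so about 12 N bears on the cup. I'll hand it in.

```bash
python3 -c "
from station import bot
print(bot.hand_in())"
```

```text
the job is handed in; nothing more can be done
None
```

I handed the job in with the pale sole flat on the board, its heel home in the cup, and the gripper still holding the waist and pushing steadily. The push measured 14.8 N, of which I estimate about 12 N bears on the cup after board friction. The hand-in gave no verdict, so I can't confirm it passed.

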